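Screw the eyepiece into the print-inspection microscope

TASK

Take the wide eyepiece from the wooden tray and set it squarely on the microscope's open tube. Resting it lightly there, turn it backward (anticlockwise from above) until it has climbed to the top of the thread and drops a step, then turn it forward until its shoulder sits flush on the tube's rim, finger-tight, never forcing the thread. Let go and leave the other things in the tray where they are.

Things in the scene. Friction and masses are not known exactly. Their poses are not given: they have to be found in the camera images.
- mouth (a point): centre of the tube's open mouth in the plane of its rim, 215 mm above the bench; z up along the tube; x and y do not tell where the thread begins. Rim 50 mm across, bore 44 mm, 26 mm deep. Nothing near stands higher than the rim
- ridges (a point): on the tube's axis 2 mm below the rim, where the three thread ridges in the bore begin, 120 degrees apart (where around is not marked). Right-hand three-start thread, lead 15 mm per turn, so ridges are 5 mm apart; each 2 mm thick, standing 3 mm inward (38 mm left free between them)
- microscope: white bench microscope fixed to the bench: foot 190 x 170 mm, upright tube in front, square column behind it, two black focus knobs. Origin on the bench under the tube's axis; x points from the tube to the column, 85 mm off. Its thread is delicate: a touch of 5 N is plenty to feel the thread, 20 N harms it; finger-tight is enough at the end
- eyepiece: black eyepiece 68 mm tall, about 0.16 kg, standing upright in the tray on its bare metal nose; origin at the centre of the nose's underside, z up. Nose 36 mm across (foot tapered to 30 mm) up to 14.5 mm, knurled shoulder ring 50 mm across to 19.5 mm, plain round barrel 44 mm across to grip from 19.5 to 59.5 mm, rubber eyecup 42 to 36 mm across on top
- lugs (a point): on the eyepiece's axis 4.2 mm above its origin, at the lower ends of the three thread lugs on the nose: 120 degrees apart (where around is not given), 2 mm thick, 24 degrees long, out to 41.8 mm across. They fit between the ridges with 1 mm of play along the axis, and the nose has 1 mm of play sideways
- shoulder (a point): centre of the underside of the shoulder ring, 14.5 mm above the eyepiece's origin; 0 mm above mouth when home. Resting unscrewed it is 3.3 to 8.3 mm above: turned back it climbs to 8.3, then drops 5 mm to 3.3 (once every 120 degrees). Turned forward from there it meets the rim after 80 degrees and draws tight within 40 more
- tray: shallow wooden tray with a cork floor, fixed to the bench, 140 x 270 x 16 mm, long side along its y; origin at the centre of its underside, floor 7 mm above that. The eyepiece, a slim eyepiece and a dust cap stand in three places 85 mm apart along y, in any order
- slim_eyepiece: a slim eyepiece in the tray, 30 mm across and 42 mm tall, not wanted; origin at the centre of its underside
- dust_cap: round flat black dust cap in the tray, 52 mm across and 10 mm thick, not wanted; origin at the centre of its underside

How it is judged:
By the outcome, as a careful person would: the job done as asked, in the order asked, and still so for the second after the job is handed in, with the robot touching nothing.
It also fails if it takes over 72 s, if anything falls off the work surface, if the arm or the gripper's body presses on something with over 40 N, if the wrist force passes 120 N, or if a joint passes its speed limit or range.

ROBOT

A 6-joint arm with a two-finger parallel gripper is mounted at the origin on the work surface. World frame = base frame: x ahead of the robot, y to its left, z up, the work surface at z = 0. Lengths are in m, angles in rad, forces in N, time in s.
With the tool pointing down it reaches from about 0.325 to 0.85 m from the base axis. Payload 15.5 kg.
Tool frame: the origin (TCP) lies midway between the tips of the shut fingers; the grasp point (between the pads) lies 19 mm behind it; z points along the fingers, y is the line along which they close (so a half turn about z gives the same grasp; the last joint's range is limited). The gripper opens to 91 mm and grips with 3 to 60 N. Pads are 32 mm wide; open, the fingers measure 118 mm over their backs; the gripper's body (76 mm by 178 mm) begins 60 mm behind the grasp point.
Start: joints at [-1.198, 0.494, 1.345, -0, 1.302, -0.096], TCP at [0.282, -0.558, 0.214] pointing down, gripper open.
Joint ranges: [-2.91, 2.91], [-0.82, 2.16], [0.22, 2.67], [-1.22, 4.37], [0.12, 2.79], [-3.08, 3.08]. Speed limits (rad/s): [1.89, 1.89, 2.57, 3.01, 3.01, 3.01].

INTERFACE

Orientations are given as a unit quaternion [x, y, z, w].
In Python, from cell import r, eyes, order gives the robot as it stands.
- The arm moves only by the tool jog_arm, never from a script. Its argument "steps" is a list of rows, each an object of numbers: "gripper": the opening, from 0 (shut) to 1 (fully open); "x", "y", "z": the shift along the tool's x, y, z in units of 50 mm (1.0 is 50 mm); "roll": the turn about the tool's z in units of 8 degrees (1.0 is 8 degrees). In form: [{"gripper": .., "x": .., "y": .., "z": .., "roll": ..}, ...]. A call has 1 to 12 rows; each row is the pose to reach, as a shift and turn from the pose commanded when the call began, along the tool's axes at that moment; what a row does not reach only later rows make up. A row lasts 1/10 s, in which the tool goes at most 50 mm and 8.59 degrees, less where a joint would pass 70% of its speed; a pose out of reach is approached as far as the arm can. A call with a gripper value outside its range is refused whole. The fingers move at their own pace and stop on an object; "force" is the grip in N (left out, the last holds). Time passes only in rows, so rows that repeat a pose let the fingers close. It gives the time, the measured TCP pose, the force, the opening and the grip force at its end, in the units of the state.
- r.read_state(): the state, without advancing time (a new reading comes with each control period).
- eyes.capture(name): name is "scene" or "top" or "wrist"; returns the picture (480x640x3 uint8, red, green, blue); there is no depth.
- eyes.calibration(name): a dict with "fov_y" (degrees; the focal length in pixels is half the picture's height over the tangent of half this angle, whatever the lens; pixels are square), "cx", "cy" (the principal point, pixels), "R" (3x3) and "t" (3): a world point X has camera coordinates R X + t; the wrist camera has in their place "tool_from_camera" (4x4, takes a point from camera to tool coordinates, whose origin is the TCP and whose axes are the flange's). Camera axes: x right, y down, z forward; pixel columns grow to the right and rows downward; lengths in m; the calibration is good to about 2 mm. A picture is of the moment at which its call begins: read the wrist's pose just before it. calibration takes no time and is no camera call.
- order.close_job(): hands the job in; it is judged then, once.
The state is a dict: "time_s": time; "joints": joint angles; "dq": joint speeds; "joint_efforts": joint torques, N m; "tool_pos": TCP position; "ee_rot": TCP orientation; "wrist_force": force on the tool from outside, world axes, zero at the start; "moment": the same for the moment, N m; "width": finger opening in m; "gripper_force": force on a finger pad.
Only numpy, scipy, OpenCV 4.12 (cv2) and the standard library are available. Lean on these libraries where they do the work, as an engineer would, in place of code of your own. Each camera call takes 0.05 s, during which the arm holds its last target. There are 200 camera calls.

## Working session

There is one attempt and no reset: what is moved stays moved. The work goes in short steps, Python scripts to look and compute and a tool call to move; the robot and the scene stay as the last step left them, time stands still between calls to the robot, and variables do not carry over. Pictures are saved under pics/ and viewed, at most 10 in all, crops included, and the job is handed in when it is done.

Besides the shell and the picture viewer there is one more tool, called after "Emit:" by a JSON object that holds its "api" and its "payload". jog_arm: Moves the arm, as the interface text tells. Its arguments: {"type":"object","properties":{"steps":{"type":"array","items":{"type":"object","properties":{"gripper":{"type":"number"},"x":{"type":"number"},"y":{"type":"number"},"z":{"type":"number"},"roll":{"type":"number"}}}},"force":{"type":"number"}},"required":["steps"]}

```bash
ls; mkdir -p pics
python3 - <<'E'
from cell import r, eyes, order
import cv2,numpy as np
s=r.read_state()
print({k:np.round(v,4).tolist() for k,v in s.items()})
ims=[]
for n in ("scene","top"):
    im=eyes.capture(n); cv2.imwrite(f"pics/{n}0.png",im[:,:,::-1]); c=eyes.calibration(n); print(n,c)
print(eyes.calibration("wrist"))
E
```

```text
pics
{'time_s': 0.0, 'joints': [-1.1985, 0.4942, 1.3461, -0.0, 1.3025, -0.0955], 'dq': [0.0002, -0.0011, -0.0002, 0.0011, -0.0004, 0.0012], 'joint_efforts': [0.0039, -87.8805, -38.1862, 0.0709, 0.0531, -0.0001], 'tool_pos': [0.2817, -0.5575, 0.2133], 'ee_rot': [0.9728, 0.2318, -0.0001, -0.0006], 'wrist_force': [-0.5786, -0.2665, 0.564], 'moment': [-0.0114, -0.065, 0.02], 'gripper_force': 0.0, 'width': 0.0914}
scene {'fov_y': 57.433805571896784, 'cx': 319.76824660498136, 'cy': 243.26366605158816, 'R': array([[ 0.78705629,  0.61668345,  0.01561803],
       [ 0.45790131, -0.56706734, -0.68466125],
       [-0.41336278,  0.54601846, -0.72869407]]), 't': array([-0.3494437 , -0.16300247,  1.04734454])}
top {'fov_y': 43.279402007820295, 'cx': 320.3465903902403, 'cy': 242.50436701829145, 'R': array([[ 2.19478228e-02, -9.99757067e-01,  2.02502366e-03],
       [-9.95125427e-01, -2.20408419e-02, -9.61227672e-02],
       [ 9.61440490e-02,  9.45329265e-05, -9.95367426e-01]]), 't': array([-0.09445536,  0.51915089,  1.0833515 ])}
{'fov_y': 65.74865091733791, 'cx': 323.5440121843997, 'cy': 242.36902925671436, 'tool_from_camera': array([[ 4.82208599e-04, -9.56544064e-01, -2.91587416e-01,
         8.31472788e-02],
       [ 9.99999847e-01,  3.82531011e-04,  3.98853829e-04,
         1.11258292e-03],
       [-2.69980033e-04, -2.91587563e-01,  9.56544102e-01,
        -1.71367287e-01],
       [ 0.00000000e+00,  0.00000000e+00,  0.00000000e+00,
         1.00000000e+00]])}
```

View pics/scene0.png

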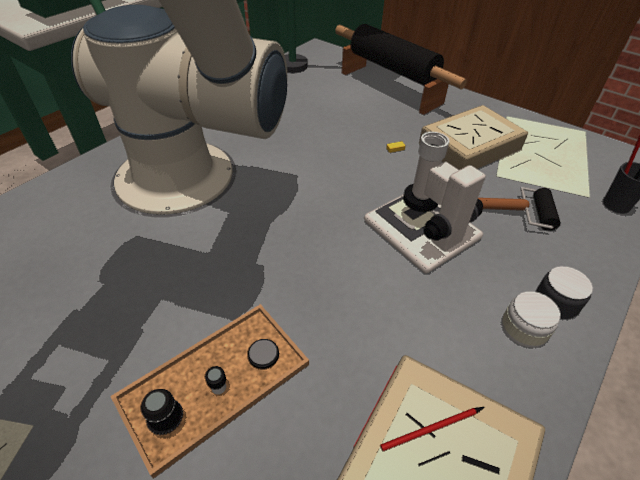

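View pics/top0.png

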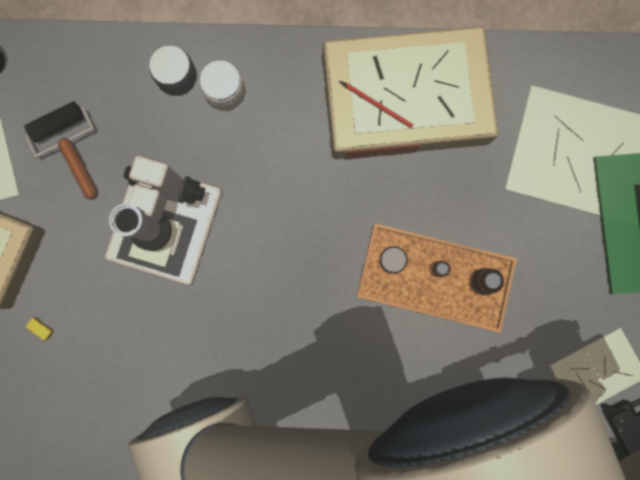

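The wide eyepiece is the left one in the scene view (top of the cup about (157,401)) and the right one in the top view (489,281). The tube mouth is at (434,140) in scene and (127,220) in top. The slim eyepiece sits in the middle of the tray.

```bash
cat > h.py <<'E'
import numpy as np, cv2
from scipy.spatial.transform import Rotation as Ro
from cell import r, eyes, order
def cam(n,s=None):
    c=eyes.calibration(n); f=240/np.tan(np.radians(c["fov_y"]/2))
    if n=="wrist":
        T=np.eye(4);T[:3,:3]=Ro.from_quat(s["ee_rot"]).as_matrix();T[:3,3]=s["tool_pos"]
        T=T@c["tool_from_camera"]; R=T[:3,:3].T; t=-R@T[:3,3]
    else: R,t=c["R"],c["t"]
    return f,c["cx"],c["cy"],R,t
def onplane(n,uv,z,s=None):
    f,cx,cy,R,t=cam(n,s); o=-R.T@t; d=R.T@np.array([(uv[0]-cx)/f,(uv[1]-cy)/f,1])
    return o+d*(z-o[2])/d[2]
def proj(n,X,s=None):
    f,cx,cy,R,t=cam(n,s); p=R@np.array(X)+t; return np.array([cx+f*p[0]/p[2],cy+f*p[1]/p[2]])
def go(X,s=None):
    "shift of TCP to X in tool axes, units of 50mm"
    s=s or r.read_state(); return Ro.from_quat(s["ee_rot"]).as_matrix().T@(np.array(X)-s["tool_pos"])/.05
E
python3 - <<'E'
from h import *
for n,a,b in (("scene",(157,401),(434,140)),("top",(493,281),(127,220))):
    print(n,onplane(n,a,.075),onplane(n,b,.215))
c=[onplane("top",p,.016) for p in ((376,226),(516,258),(501,330),(359,297))]
print(c, np.mean(c,0))
E
```

```text
scene [ 0.46167026 -0.38194545  0.075     ] [0.53453963 0.21086305 0.215     ]
top [ 0.45566971 -0.38477492  0.075     ] [0.53064089 0.2118421  0.215     ]
[array([ 0.55498166, -0.18539489,  0.016     ]), array([ 0.50127445, -0.44433271,  0.016     ]), array([ 0.36906363, -0.41577094,  0.016     ]), array([ 0.42329185, -0.1559738 ,  0.016     ])] [ 0.4621529  -0.30036808  0.016     ]
```

```bash
python3 -c "
from h import *
print(go((.459,-.383,.19)))"
```

```text
[ 4.73877134 -1.51632088  0.46991069]
```

Emit:
{"api": "jog_arm", "payload": {"steps": [{"x":0.8,"y":-0.25,"z":0.1,"gripper":1},{"x":1.6,"y":-0.5,"z":0.2},{"x":2.4,"y":-0.75,"z":0.3},{"x":3.2,"y":-1.0,"z":0.4},{"x":4.0,"y":-1.25,"z":0.47},{"x":4.74,"y":-1.52,"z":0.47},{"x":4.74,"y":-1.52,"z":0.47},{"x":4.74,"y":-1.52,"z":0.47},{"x":4.74,"y":-1.52,"z":0.47}]}}

```text
invalid input
```

Run:
```python
from h import *
s=r.read_state(); im=eyes.capture("wrist"); cv2.imwrite("pics/w1.png",im[:,:,::-1])
print(s["tool_pos"],s["joints"],s["wrist_force"])
print(proj("wrist",(.459,-.383,.075),s),proj("wrist",(.459,-.383,.0265),s))
import json; json.dump({k:np.asarray(s[k]).tolist() for k in("tool_pos","ee_rot")},open("s1.json","w"))
```

```text
[ 0.281716   -0.55753797  0.21338542] [-1.19848972e+00  4.94153060e-01  1.34604722e+00  9.00266327e-06
  1.30249486e+00 -9.55072844e-02] [-0.35141964 -0.5528188  -0.18043744]
[ 210.14037901 -108.23653196] [227.8502351  -71.25906104]
```

View pics/w1.png

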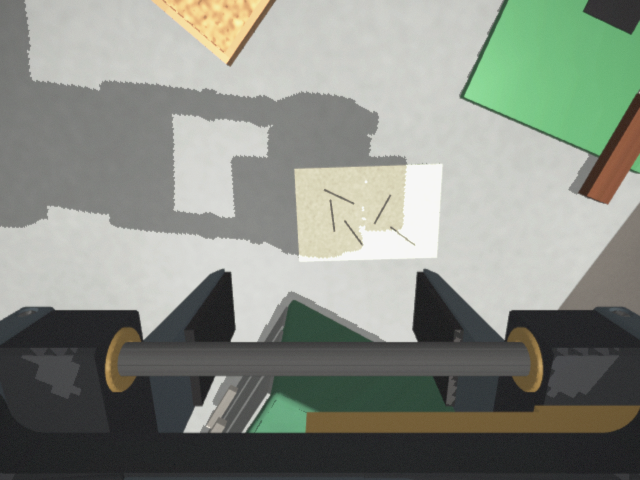

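The call was refused, so the arm didn't move; the wrist view still shows the start place (tray corner at (228,64)). I'll give every field in each row.

Emit:
{"api": "jog_arm", "payload": {"steps": [{"gripper":1,"x":0.8,"y":-0.25,"z":0.1,"roll":0},{"gripper":1,"x":1.6,"y":-0.5,"z":0.2,"roll":0},{"gripper":1,"x":2.4,"y":-0.75,"z":0.3,"roll":0},{"gripper":1,"x":3.2,"y":-1.0,"z":0.4,"roll":0},{"gripper":1,"x":4.0,"y":-1.25,"z":0.47,"roll":0},{"gripper":1,"x":4.74,"y":-1.52,"z":0.47,"roll":0},{"gripper":1,"x":4.74,"y":-1.52,"z":0.47,"roll":0},{"gripper":1,"x":4.74,"y":-1.52,"z":0.47,"roll":0},{"gripper":1,"x":4.74,"y":-1.52,"z":0.47,"roll":0}], "force": 20}}

```text
time_s: 1.05
tool_pos: [0.4586, -0.3837, 0.1903]
ee_rot: [0.973, 0.232, -0.0, 0.0]
wrist_force: [0.3, -1.0, 1.1]
width: 0.091
gripper_force: 0.0
```

Run:
```python
from h import *
s=r.read_state(); im=eyes.capture("wrist"); cv2.imwrite("pics/w2.png",im[:,:,::-1])
print(s["tool_pos"],s["joints"],s["wrist_force"])
print(proj("wrist",(.459,-.383,.075),s),proj("wrist",(.459,-.383,.0265),s))
import json; json.dump({k:np.asarray(s[k]).tolist() for k in("tool_pos","ee_rot")},open("s1.json","w"))
```

```text
[ 0.45856957 -0.38372914  0.1903338 ] [-7.96459728e-01  4.78741482e-01  1.44438717e+00 -2.86938674e-04
  1.21860772e+00  3.07117022e-01] [ 0.3451146  -1.00890375  1.08796877]
[321.45148381 236.41989587] [321.72196605 221.96838279]
```

View pics/w2.png

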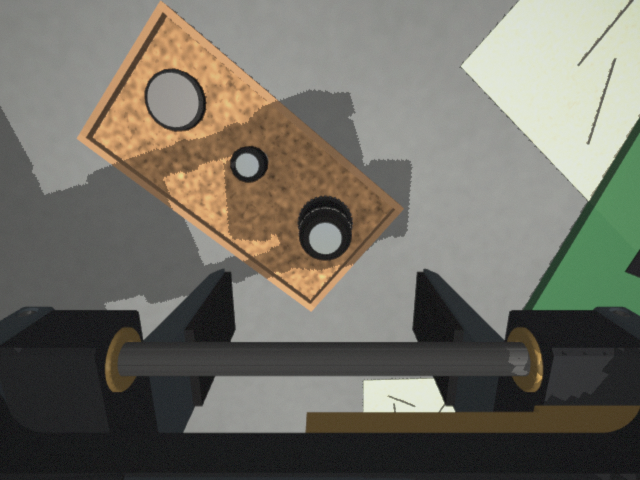

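The eyecup's top is centred at (325,238), with the slim eyepiece at (248,164) and the cap at (175,99). The prediction was (321,236), so only a few mm of correction is needed.

Run:
```python
from h import *; import json
s=json.load(open("s1.json")); s={k:np.array(v) for k,v in s.items()}
X=onplane("wrist",(325.5,238),.075,s); print(X); print(go((X[0],X[1],.031)))
```

```text
[ 0.45928692 -0.38650052  0.075     ]
[-0.00644881  0.05400011  3.18711298]
```

Emit:
{"api": "jog_arm", "payload": {"steps": [{"gripper":1,"x":0,"y":0.05,"z":0.6,"roll":0},{"gripper":1,"x":0,"y":0.05,"z":1.2,"roll":0},{"gripper":1,"x":0,"y":0.05,"z":1.8,"roll":0},{"gripper":1,"x":0,"y":0.05,"z":2.4,"roll":0},{"gripper":1,"x":0,"y":0.05,"z":2.8,"roll":0},{"gripper":1,"x":0,"y":0.05,"z":3.1,"roll":0},{"gripper":1,"x":0,"y":0.05,"z":3.18,"roll":0},{"gripper":1,"x":0,"y":0.05,"z":3.18,"roll":0},{"gripper":0.6,"x":0,"y":0.05,"z":3.18,"roll":0},{"gripper":0.4,"x":0,"y":0.05,"z":3.18,"roll":0},{"gripper":0.4,"x":0,"y":0.05,"z":3.18,"roll":0},{"gripper":0.4,"x":0,"y":0.05,"z":3.18,"roll":0}], "force": 25}}

```text
time_s: 2.3
tool_pos: [0.4604, -0.3856, 0.0319]
ee_rot: [0.973, 0.232, 0.0, 0.0]
wrist_force: [0.7, 0.4, -0.5]
width: 0.0622
gripper_force: 0.0
```

Emit:
{"api": "jog_arm", "payload": {"steps": [{"gripper":0.35,"x":0,"y":0,"z":0,"roll":0},{"gripper":0.35,"x":0,"y":0,"z":0,"roll":0},{"gripper":0.35,"x":0,"y":0,"z":0,"roll":0},{"gripper":0.35,"x":0,"y":0,"z":0,"roll":0},{"gripper":0.35,"x":0,"y":0,"z":0,"roll":0},{"gripper":0.35,"x":0,"y":0,"z":0,"roll":0}], "force": 25}}

```text
time_s: 2.9
tool_pos: [0.4602, -0.3853, 0.0315]
ee_rot: [0.973, 0.232, -0.0, -0.0]
wrist_force: [-0.5, 1.1, 3.1]
width: 0.0437
gripper_force: 25.0
```

Emit:
{"api": "jog_arm", "payload": {"steps": [{"gripper":0.35,"x":0,"y":0,"z":-0.3,"roll":0},{"gripper":0.35,"x":0,"y":0,"z":-0.8,"roll":0},{"gripper":0.35,"x":0,"y":0,"z":-1.4,"roll":0},{"gripper":0.35,"x":0,"y":0,"z":-2.1,"roll":-0.5},{"gripper":0.35,"x":0,"y":0,"z":-2.8,"roll":-1},{"gripper":0.35,"x":0.2,"y":-0.3,"z":-3.5,"roll":-1.5},{"gripper":0.35,"x":0.5,"y":-0.7,"z":-4.2,"roll":-2},{"gripper":0.35,"x":0.9,"y":-1.2,"z":-4.8,"roll":-2.5},{"gripper":0.35,"x":1.3,"y":-1.7,"z":-5.2,"roll":-3.2},{"gripper":0.35,"x":1.7,"y":-2.3,"z":-5.4,"roll":-4},{"gripper":0.35,"x":2.1,"y":-2.8,"z":-5.4,"roll":-4.5},{"gripper":0.35,"x":2.4,"y":-3.2,"z":-5.4,"roll":-5}]}}

```text
time_s: 4.1
tool_pos: [0.4953, -0.1867, 0.3017]
ee_rot: [0.834, 0.552, 0.0, 0.0]
wrist_force: [0.4, 0.5, -1.6]
width: 0.0436
gripper_force: 25.0
```

Run:
```python
from h import *
s=r.read_state(); print(s["tool_pos"],np.degrees(s["joints"]),s["width"]); print(go((.555,.155,.3),s)); q=s["ee_rot"];print(2*np.degrees(np.arctan2(q[1],q[0])))
```

```text
[ 0.49529667 -0.18673417  0.30169854] [-2.71290369e+01  1.59778653e+01  8.29273415e+01  1.04084609e-02
  8.10686515e+01 -4.13651157e+00] 0.04358006946730339
[ 6.75807385 -1.57070411  0.03422291]
67.00586104872544
```

Emit:
{"api": "jog_arm", "payload": {"steps": [{"gripper":0.35,"x":0.6,"y":-0.15,"z":0,"roll":-0.5},{"gripper":0.35,"x":1.3,"y":-0.3,"z":0,"roll":-1},{"gripper":0.35,"x":2.0,"y":-0.45,"z":0,"roll":-1.7},{"gripper":0.35,"x":2.8,"y":-0.65,"z":0,"roll":-2.4},{"gripper":0.35,"x":3.6,"y":-0.85,"z":0,"roll":-3.1},{"gripper":0.35,"x":4.4,"y":-1.05,"z":0,"roll":-3.8},{"gripper":0.35,"x":5.1,"y":-1.2,"z":0,"roll":-4.5},{"gripper":0.35,"x":5.8,"y":-1.35,"z":0,"roll":-5.1},{"gripper":0.35,"x":6.4,"y":-1.5,"z":0,"roll":-5.6},{"gripper":0.35,"x":6.76,"y":-1.57,"z":0,"roll":-5.6},{"gripper":0.35,"x":6.76,"y":-1.57,"z":0,"roll":-5.6},{"gripper":0.35,"x":6.76,"y":-1.57,"z":0,"roll":-5.6}]}}

```text
time_s: 5.3
tool_pos: [0.5559, 0.1531, 0.3011]
ee_rot: [0.562, 0.827, -0.0, -0.0]
wrist_force: [-1.0, -0.7, -1.7]
width: 0.0436
gripper_force: 25.0
```

Run:
```python
from h import *
s=r.read_state(); im=eyes.capture("wrist"); cv2.imwrite("pics/w3.png",im[:,:,::-1])
print(s["tool_pos"],np.degrees(s["joints"]),s["wrist_force"],s["ee_rot"])
print(proj("wrist",(.5326,.2114,.215),s))
import json; json.dump({k:np.asarray(s[k]).tolist() for k in("tool_pos","ee_rot")},open("s1.json","w"))
```

```text
[0.55593203 0.15307967 0.30106772] [ 9.47123666e+00  2.02123504e+01  7.66396149e+01 -1.42411979e-02
  8.31869964e+01 -1.21624827e+01] [-0.95032628 -0.7026621  -1.65712846] [ 5.61827711e-01  8.27254188e-01 -3.23986225e-04 -1.60818786e-04]
[322.88120268 158.39632994]
```

View pics/w3.png

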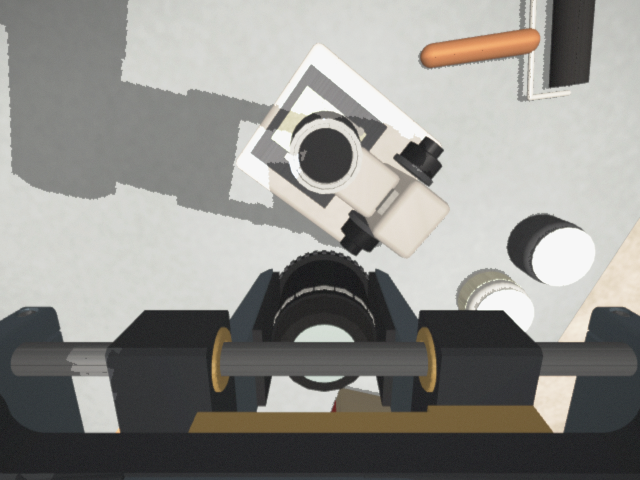

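Run:
```python
import cv2,numpy as np
im=cv2.imread("pics/w3.png")
a=cv2.resize(im[105:205,275:375],None,fx=4,fy=4,interpolation=cv2.INTER_CUBIC)
b=cv2.resize(im[300:400,275:375],None,fx=4,fy=4,interpolation=cv2.INTER_CUBIC)
cv2.imwrite("pics/c3.png",np.hstack([a,b]))
```

```text
(no output)
```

View pics/c3.png

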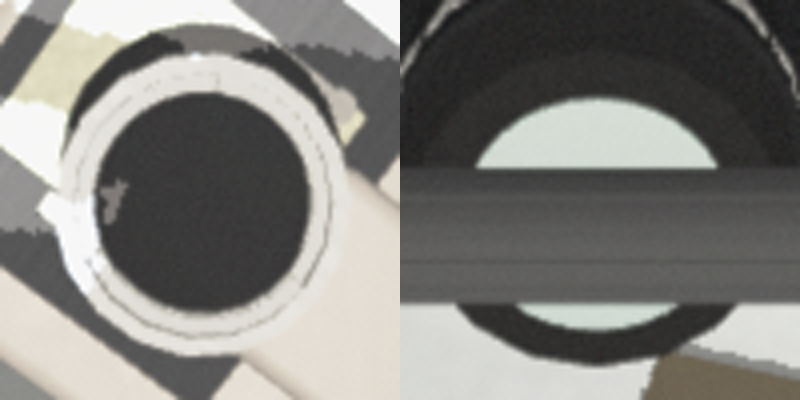

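Bore centre at pixel (326,155.6); the lens disc on the gripped eyepiece is centred at (324.3,353).

Run:
```python
from h import *; import json
s=json.load(open("s1.json")); s={k:np.array(v) for k,v in s.items()}
X=onplane("wrist",(326,155.6),.215,s); print(X)
Rt=Ro.from_quat(s["ee_rot"]).as_matrix()
for dz in (.0435,.0415):
  E=onplane("wrist",(324.3,353.3),s["tool_pos"][2]+dz,s); print(Rt.T@(E-s["tool_pos"]))
print("TCP over mouth",go((*X[:2],.254)))
```

```text
[0.53387888 0.21389907 0.215     ]
[-0.00305168  0.00054361 -0.0435001 ]
[-0.00438282  0.00055069 -0.04149998]
TCP over mouth [1.30239716 0.04164217 0.94342959]
```

Emit:
{"api": "jog_arm", "payload": {"steps": [{"gripper":0.35,"x":0.3,"y":0.01,"z":0,"roll":0},{"gripper":0.35,"x":0.7,"y":0.02,"z":0.1,"roll":0},{"gripper":0.35,"x":1.1,"y":0.03,"z":0.2,"roll":0},{"gripper":0.35,"x":1.34,"y":0.03,"z":0.4,"roll":0},{"gripper":0.35,"x":1.34,"y":0.03,"z":0.7,"roll":0},{"gripper":0.35,"x":1.34,"y":0.03,"z":0.94,"roll":0},{"gripper":0.35,"x":1.34,"y":0.03,"z":0.94,"roll":0},{"gripper":0.35,"x":1.34,"y":0.03,"z":0.94,"roll":0}]}}

```text
time_s: 6.15
tool_pos: [0.533, 0.2156, 0.2544]
ee_rot: [0.562, 0.827, -0.0, -0.0]
wrist_force: [0.2, 0.5, -1.1]
width: 0.0438
gripper_force: 25.0
```

Run:
```python
from h import *
s=r.read_state(); print(s["tool_pos"],np.degrees(s["joints"]).round(1),s["wrist_force"],s["moment"])
a=eyes.capture("scene")[:,:,::-1]; b=eyes.capture("top")[:,:,::-1]
f=lambda im,u,v:cv2.resize(im[v-45:v+45,u-45:u+45],(400,400),interpolation=cv2.INTER_CUBIC)
u=proj("scene",(.534,.214,.22)).astype(int)
w=eyes.capture("wrist")[:,:,::-1]
cv2.imwrite("pics/c4.png",np.hstack([f(a,*u),cv2.resize(w[180:420,200:440],(400,400))]))
```

```text
[0.5329806  0.2156499  0.25440018] [16.1 22.1 81.1 -0.  76.8 -5.5] [ 0.20154734  0.49744472 -1.11309503] [ 0.00377267 -0.10684133 -0.06945482]
```

View pics/c4.png

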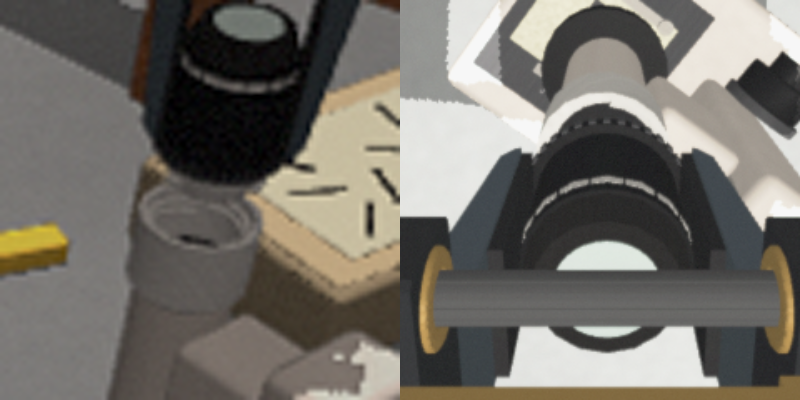

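Scene crop: rim centre at about (199,225), lens at about (250,23), and the nose is just above the rim. I'll check alignment by projecting the axis.

Run:
```python
from h import *
u0=proj("scene",(.534,.214,.22)).astype(int)
k=400/90
M=onplane("scene",u0-45+np.array((199,225))/k,.215)
L=onplane("scene",u0-45+np.array((250,23))/k,.2965)
print(M,L,"lens-mouth",L-M)
for z in (.215,.254-.01,.2965): print(z,(proj("scene",(M[0],M[1],z))-u0+45)*k)
Rt=Ro.from_quat(r.read_state()["ee_rot"]).as_matrix(); print("tool",Rt.T@(L-M))
```

```text
[0.53805636 0.20714266 0.215     ] [0.53469832 0.21823438 0.2965    ] lens-mouth [-0.00335805  0.01109172  0.0815    ]
0.215 [199. 225.]
0.244 [214.36804209 161.59475187]
0.2965 [244.4780388   37.36735835]
tool [ 0.01154269  0.00104078 -0.08149991]
```

Run:
```python
from h import *
s=r.read_state(); Rt=Ro.from_quat(s["ee_rot"]).as_matrix()
w=eyes.capture("wrist")[:,:,::-1]; a=eyes.capture("scene")[:,:,::-1]
u0=proj("scene",(.534,.214,.22)).astype(int); print(u0)
cv2.imwrite("pics/c5.png",np.hstack([cv2.resize(a[u0[1]-50:u0[1]+25,u0[0]-37:u0[0]+38],(600,600),interpolation=cv2.INTER_CUBIC)[:,100:500],cv2.resize(w[220:320,290:357],(400,600),interpolation=cv2.INTER_CUBIC)]))
f=lambda uv,z:(Rt.T@(onplane("wrist",uv,z,s)-s["tool_pos"])*1e3).round(2)
print("rim far",f((323,235.2),.215)," knurl far",f((323,243),s["tool_pos"][2]-.005),f((323,243),s["tool_pos"][2]-.010))
```

```text
[435 136]
rim far [ 2.179e+01 -2.000e-02  4.006e+01]  knurl far [27.76  0.    5.  ] [26.22 -0.   10.  ]
```

View pics/c5.png

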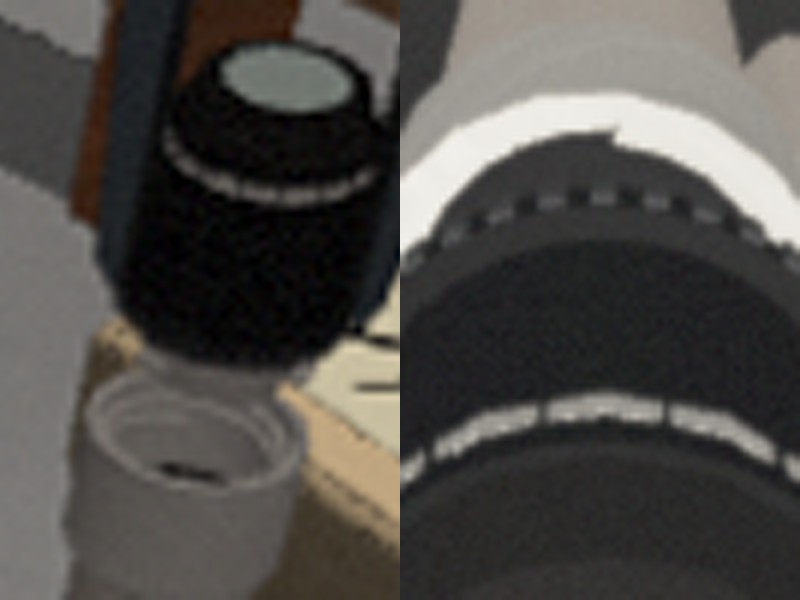

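Enlarged wrist view: rim near edge at row 235.5, knurl's near edge at row 251.5, both symmetric about column 323. That puts eyepiece and mouth within about 0.5 mm along tool x, so I'll descend.

Emit:
{"api": "jog_arm", "payload": {"steps": [{"gripper":0.35,"x":0,"y":0,"z":0.08,"roll":0},{"gripper":0.35,"x":0,"y":0,"z":0.16,"roll":0},{"gripper":0.35,"x":0,"y":0,"z":0.22,"roll":0},{"gripper":0.35,"x":0,"y":0,"z":0.28,"roll":0},{"gripper":0.35,"x":0,"y":0,"z":0.3,"roll":0},{"gripper":0.35,"x":0,"y":0,"z":0.32,"roll":0},{"gripper":0.35,"x":0,"y":0,"z":0.32,"roll":0}]}}

```text
time_s: 7.1
tool_pos: [0.5329, 0.216, 0.2383]
ee_rot: [0.562, 0.827, -0.0, -0.0]
wrist_force: [-0.3, -1.1, -1.8]
width: 0.0434
gripper_force: 25.0
```

Emit:
{"api": "jog_arm", "payload": {"steps": [{"gripper":0.35,"x":0,"y":0,"z":0.01,"roll":0},{"gripper":0.35,"x":0,"y":0,"z":0.02,"roll":0},{"gripper":0.35,"x":0,"y":0,"z":0.03,"roll":0},{"gripper":0.35,"x":0,"y":0,"z":0.04,"roll":0},{"gripper":0.35,"x":0,"y":0,"z":0.04,"roll":0}]}}

```text
time_s: 7.6
tool_pos: [0.5329, 0.216, 0.2364]
ee_rot: [0.562, 0.827, -0.0, -0.0]
wrist_force: [0.6, 0.2, -0.9]
width: 0.0437
gripper_force: 25.0
```

Emit:
{"api": "jog_arm", "payload": {"steps": [{"gripper":0.35,"x":0,"y":0,"z":0.01,"roll":0},{"gripper":0.35,"x":0,"y":0,"z":0.02,"roll":0},{"gripper":0.35,"x":0,"y":0,"z":0.03,"roll":0},{"gripper":0.35,"x":0,"y":0,"z":0.03,"roll":0}]}}

```text
time_s: 8.0
tool_pos: [0.5329, 0.216, 0.2348]
ee_rot: [0.562, 0.827, -0.0, -0.0]
wrist_force: [-0.3, 0.4, -2.4]
width: 0.0434
gripper_force: 25.0
```

Emit:
{"api": "jog_arm", "payload": {"steps": [{"gripper":0.35,"x":0,"y":0,"z":0.01,"roll":0},{"gripper":0.35,"x":0,"y":0,"z":0.02,"roll":0},{"gripper":0.35,"x":0,"y":0,"z":0.02,"roll":0}]}}

```text
time_s: 8.3
tool_pos: [0.5329, 0.216, 0.2338]
ee_rot: [0.562, 0.827, -0.0, -0.0]
wrist_force: [-0.4, -0.6, -2.2]
width: 0.0439
gripper_force: 25.0
```

Emit:
{"api": "jog_arm", "payload": {"steps": [{"gripper":0.35,"x":0,"y":0,"z":0.01,"roll":0},{"gripper":0.35,"x":0,"y":0,"z":0.02,"roll":0},{"gripper":0.35,"x":0,"y":0,"z":0.02,"roll":0}]}}

```text
time_s: 8.6
tool_pos: [0.5328, 0.216, 0.2328]
ee_rot: [0.562, 0.827, -0.0, -0.0]
wrist_force: [0.7, -0.6, -1.1]
width: 0.0433
gripper_force: 25.0
```

Emit:
{"api": "jog_arm", "payload": {"steps": [{"gripper":0.35,"x":0,"y":0,"z":0.01,"roll":0},{"gripper":0.35,"x":0,"y":0,"z":0.02,"roll":0},{"gripper":0.35,"x":0,"y":0,"z":0.02,"roll":0}]}}

```text
time_s: 8.9
tool_pos: [0.5328, 0.216, 0.2318]
ee_rot: [0.562, 0.827, -0.0, -0.0]
wrist_force: [0.0, 0.5, -2.1]
width: 0.0435
gripper_force: 25.0
```

Emit:
{"api": "jog_arm", "payload": {"steps": [{"gripper":0.35,"x":0,"y":0,"z":0.01,"roll":0},{"gripper":0.35,"x":0,"y":0,"z":0.02,"roll":0},{"gripper":0.35,"x":0,"y":0,"z":0.02,"roll":0}]}}

```text
time_s: 9.2
tool_pos: [0.5328, 0.216, 0.2308]
ee_rot: [0.562, 0.827, -0.0, -0.0]
wrist_force: [0.2, -0.1, -1.2]
width: 0.0435
gripper_force: 25.0
```

Emit:
{"api": "jog_arm", "payload": {"steps": [{"gripper":0.35,"x":0,"y":0,"z":0.01,"roll":0},{"gripper":0.35,"x":0,"y":0,"z":0.01,"roll":0},{"gripper":0.35,"x":0,"y":0,"z":0.01,"roll":0}]}}

```text
time_s: 9.5
tool_pos: [0.5329, 0.216, 0.2304]
ee_rot: [0.562, 0.827, -0.0, -0.0]
wrist_force: [-0.7, -0.9, -1.5]
width: 0.0435
gripper_force: 25.0
```

Emit:
{"api": "jog_arm", "payload": {"steps": [{"gripper":0.35,"x":0,"y":0,"z":0.01,"roll":0},{"gripper":0.35,"x":0,"y":0,"z":0.01,"roll":0},{"gripper":0.35,"x":0,"y":0,"z":0.01,"roll":0}]}}

```text
time_s: 9.8
tool_pos: [0.5329, 0.216, 0.2299]
ee_rot: [0.562, 0.827, -0.0, -0.0]
wrist_force: [-1.2, -0.2, -1.6]
width: 0.0436
gripper_force: 25.0
```

Emit:
{"api": "jog_arm", "payload": {"steps": [{"gripper":0.35,"x":0,"y":0,"z":0.01,"roll":0},{"gripper":0.35,"x":0,"y":0,"z":0.01,"roll":0},{"gripper":0.35,"x":0,"y":0,"z":0.01,"roll":0}]}}

```text
time_s: 10.1
tool_pos: [0.5329, 0.216, 0.2294]
ee_rot: [0.562, 0.827, -0.0, -0.0]
wrist_force: [-0.1, 0.8, -1.4]
width: 0.0437
gripper_force: 25.0
```

Emit:
{"api": "jog_arm", "payload": {"steps": [{"gripper":0.35,"x":0,"y":0,"z":0.01,"roll":0},{"gripper":0.35,"x":0,"y":0,"z":0.01,"roll":0},{"gripper":0.35,"x":0,"y":0,"z":0.01,"roll":0}]}}

```text
time_s: 10.4
tool_pos: [0.5329, 0.216, 0.2289]
ee_rot: [0.562, 0.827, -0.0, -0.0]
wrist_force: [0.7, 0.2, -1.1]
width: 0.0433
gripper_force: 25.0
```

Emit:
{"api": "jog_arm", "payload": {"steps": [{"gripper":0.35,"x":0,"y":0,"z":0.01,"roll":0},{"gripper":0.35,"x":0,"y":0,"z":0.01,"roll":0},{"gripper":0.35,"x":0,"y":0,"z":0.01,"roll":0}]}}

```text
time_s: 10.7
tool_pos: [0.533, 0.216, 0.2286]
ee_rot: [0.562, 0.827, 0.0, 0.0]
wrist_force: [-0.8, 0.0, 2.1]
width: 0.0435
gripper_force: 25.0
```

Contact at TCP z = 0.2286 with about 3.7 N net, so the shoulder is roughly 3.6 mm above the rim. Now I turn back, following the climb of 0.33 mm per 8°.

Emit:
{"api": "jog_arm", "payload": {"steps": [{"gripper":0.35,"x":0,"y":0,"z":-0.0065,"roll":-1},{"gripper":0.35,"x":0,"y":0,"z":-0.013,"roll":-2},{"gripper":0.35,"x":0,"y":0,"z":-0.013,"roll":-2}]}}

```text
time_s: 11.0
tool_pos: [0.533, 0.2159, 0.2292]
ee_rot: [0.44, 0.898, 0.0, 0.0]
wrist_force: [-1.7, -0.9, 2.1]
width: 0.0438
gripper_force: 25.0
```

Emit:
{"api": "jog_arm", "payload": {"steps": [{"gripper":0.35,"x":0,"y":0,"z":-0.0065,"roll":-1},{"gripper":0.35,"x":0,"y":0,"z":-0.013,"roll":-2},{"gripper":0.35,"x":0,"y":0,"z":-0.013,"roll":-2}]}}

```text
time_s: 11.3
tool_pos: [0.5328, 0.2157, 0.2298]
ee_rot: [0.312, 0.95, -0.0, 0.0]
wrist_force: [-3.3, -3.5, 4.9]
width: 0.0437
gripper_force: 25.0
```

Lateral force is growing, which fits the eyepiece axis sitting about 2.5 mm off the TCP along tool −x. I'll correct for that so the turn is about the eyepiece's own axis.

Emit:
{"api": "jog_arm", "payload": {"steps": [{"gripper":0.35,"x":0.004,"y":-0.013,"z":-0.003,"roll":0},{"gripper":0.35,"x":0.0075,"y":-0.026,"z":-0.004,"roll":0},{"gripper":0.35,"x":0.0075,"y":-0.026,"z":-0.004,"roll":0}]}}

```text
time_s: 11.6
tool_pos: [0.5319, 0.2153, 0.2299]
ee_rot: [0.313, 0.95, 0.0, 0.0]
wrist_force: [1.6, 0.7, 0.5]
width: 0.0434
gripper_force: 25.0
```

```bash
cat >> h.py <<'E'
def turn(d,th,rise):
    "rows: shift (units) keeping the axis d mm along tool x still, th deg per row list"
    return [(round(d*(1-np.cos(np.radians(t)))/50,4),round(-d*np.sin(np.radians(t))/50,4),round(-rise*t/-360*15/50,4) ,t/8) for t in th]
E
python3 -c "
from h import *
s=r.read_state();print(s['wrist_force'],s['moment'],s['tool_pos'],np.degrees(s['joints'][5]))
print(*turn(-2.5,[-8,-16,-24,-32],1),sep='\n')"
```

```text
[1.57759952 0.70878145 0.47587804] [ 0.07274964 -0.34454973 -0.05013987] [0.53190094 0.2153015  0.22989859] -37.40014306993447
(np.float64(-0.0005), np.float64(-0.007), -0.0067, -1.0)
(np.float64(-0.0019), np.float64(-0.0138), -0.0133, -2.0)
(np.float64(-0.0043), np.float64(-0.0203), -0.02, -3.0)
(np.float64(-0.0076), np.float64(-0.0265), -0.0267, -4.0)
```

Emit:
{"api": "jog_arm", "payload": {"steps": [{"gripper":0.35,"x":0,"y":-0.006,"z":-0.0065,"roll":-1},{"gripper":0.35,"x":-0.002,"y":-0.012,"z":-0.013,"roll":-2},{"gripper":0.35,"x":-0.004,"y":-0.018,"z":-0.0195,"roll":-3},{"gripper":0.35,"x":-0.004,"y":-0.018,"z":-0.0195,"roll":-3}]}}

```text
time_s: 12.0
tool_pos: [0.5314, 0.2144, 0.2309]
ee_rot: [0.107, 0.994, 0.0, -0.0]
wrist_force: [-0.1, 0.8, 1.2]
width: 0.0437
gripper_force: 25.0
```

Emit:
{"api": "jog_arm", "payload": {"steps": [{"gripper":0.35,"x":0,"y":-0.006,"z":-0.0065,"roll":-1},{"gripper":0.35,"x":-0.002,"y":-0.012,"z":-0.013,"roll":-2},{"gripper":0.35,"x":-0.004,"y":-0.018,"z":-0.0195,"roll":-3},{"gripper":0.35,"x":-0.004,"y":-0.018,"z":-0.0195,"roll":-3}]}}

```text
time_s: 12.4
tool_pos: [0.5314, 0.2135, 0.2319]
ee_rot: [-0.1, 0.995, 0.0, -0.0]
wrist_force: [-0.1, 0.8, 1.6]
width: 0.0436
gripper_force: 25.0
```

Emit:
{"api": "jog_arm", "payload": {"steps": [{"gripper":0.35,"x":0,"y":-0.006,"z":-0.0065,"roll":-1},{"gripper":0.35,"x":-0.002,"y":-0.012,"z":-0.013,"roll":-2},{"gripper":0.35,"x":-0.002,"y":-0.012,"z":-0.013,"roll":-2}]}}

```text
time_s: 12.7
tool_pos: [0.5317, 0.2129, 0.2325]
ee_rot: [-0.236, 0.972, 0.0, -0.0]
wrist_force: [0.4, -0.6, 1.8]
width: 0.0437
gripper_force: 25.0
```

Emit:
{"api": "jog_arm", "payload": {"steps": [{"gripper":0.35,"x":0,"y":-0.006,"z":-0.0065,"roll":-1},{"gripper":0.35,"x":0,"y":-0.006,"z":-0.0065,"roll":-1}]}}

```text
time_s: 12.9
tool_pos: [0.5317, 0.2126, 0.2328]
ee_rot: [-0.303, 0.953, 0.0, -0.0]
wrist_force: [-0.3, -0.3, 0.4]
width: 0.0439
gripper_force: 25.0
```

Emit:
{"api": "jog_arm", "payload": {"steps": [{"gripper":0.35,"x":0,"y":-0.006,"z":-0.0065,"roll":-1},{"gripper":0.35,"x":0,"y":-0.006,"z":-0.0065,"roll":-1}]}}

```text
time_s: 13.1
tool_pos: [0.5318, 0.2123, 0.233]
ee_rot: [-0.369, 0.93, 0.0, -0.0]
wrist_force: [-0.1, 0.7, -0.1]
width: 0.0435
gripper_force: 25.0
```

Emit:
{"api": "jog_arm", "payload": {"steps": [{"gripper":0.35,"x":0,"y":-0.006,"z":-0.003,"roll":-1},{"gripper":0.35,"x":0,"y":-0.006,"z":-0.003,"roll":-1}]}}

```text
time_s: 13.3
tool_pos: [0.532, 0.212, 0.2331]
ee_rot: [-0.432, 0.902, 0.0, -0.0]
wrist_force: [1.5, -0.1, -1.9]
width: 0.0434
gripper_force: 25.0
```

Run:
```python
from h import *
s=r.read_state(); print(s["tool_pos"],np.degrees(s["joints"][5]),s["wrist_force"],s["moment"])
```

```text
[0.53204874 0.21201713 0.2331144 ] -125.4964506892644 [ 1.48535114 -0.13517443 -1.85233708] [ 0.11764537 -0.10191217 -0.03588392]
```

Contact is lost after 120° of turning back: it's at the top of the thread. One more notch back, then I follow the drop down.

Emit:
{"api": "jog_arm", "payload": {"steps": [{"gripper":0.35,"x":0,"y":-0.006,"z":0,"roll":-1},{"gripper":0.35,"x":0,"y":-0.006,"z":0.01,"roll":-1},{"gripper":0.35,"x":0,"y":-0.006,"z":0.02,"roll":-1},{"gripper":0.35,"x":0,"y":-0.006,"z":0.02,"roll":-1}]}}

```text
time_s: 13.7
tool_pos: [0.5323, 0.2119, 0.2322]
ee_rot: [-0.494, 0.869, 0.0, -0.0]
wrist_force: [-0.4, 0.9, -1.2]
width: 0.0438
gripper_force: 25.0
```

Emit:
{"api": "jog_arm", "payload": {"steps": [{"gripper":0.35,"x":0,"y":0,"z":0.01,"roll":0},{"gripper":0.35,"x":0,"y":0,"z":0.02,"roll":0},{"gripper":0.35,"x":0,"y":0,"z":0.02,"roll":0}]}}

```text
time_s: 14.0
tool_pos: [0.5324, 0.2119, 0.2313]
ee_rot: [-0.496, 0.868, -0.0, -0.0]
wrist_force: [-0.8, -0.6, -1.8]
width: 0.0435
gripper_force: 25.0
```

Emit:
{"api": "jog_arm", "payload": {"steps": [{"gripper":0.35,"x":0,"y":0,"z":0.01,"roll":0},{"gripper":0.35,"x":0,"y":0,"z":0.02,"roll":0},{"gripper":0.35,"x":0,"y":0,"z":0.02,"roll":0}]}}

```text
time_s: 14.3
tool_pos: [0.5324, 0.2119, 0.2303]
ee_rot: [-0.497, 0.868, 0.0, -0.0]
wrist_force: [-0.6, -0.2, -2.1]
width: 0.0433
gripper_force: 25.0
```

Emit:
{"api": "jog_arm", "payload": {"steps": [{"gripper":0.35,"x":0,"y":0,"z":0.01,"roll":0},{"gripper":0.35,"x":0,"y":0,"z":0.01,"roll":0},{"gripper":0.35,"x":0,"y":0,"z":0.01,"roll":0}]}}

```text
time_s: 14.6
tool_pos: [0.5324, 0.2119, 0.2298]
ee_rot: [-0.497, 0.868, 0.0, -0.0]
wrist_force: [-0.5, -0.2, -1.0]
width: 0.0436
gripper_force: 25.0
```

Emit:
{"api": "jog_arm", "payload": {"steps": [{"gripper":0.35,"x":0,"y":0,"z":0.01,"roll":0},{"gripper":0.35,"x":0,"y":0,"z":0.01,"roll":0},{"gripper":0.35,"x":0,"y":0,"z":0.01,"roll":0}]}}

```text
time_s: 14.9
tool_pos: [0.5324, 0.2119, 0.2293]
ee_rot: [-0.497, 0.868, 0.0, -0.0]
wrist_force: [0.4, -0.6, -1.2]
width: 0.0433
gripper_force: 25.0
```

Emit:
{"api": "jog_arm", "payload": {"steps": [{"gripper":0.35,"x":0,"y":0,"z":0.01,"roll":0},{"gripper":0.35,"x":0,"y":0,"z":0.01,"roll":0},{"gripper":0.35,"x":0,"y":0,"z":0.01,"roll":0}]}}

```text
time_s: 15.2
tool_pos: [0.5325, 0.2119, 0.2289]
ee_rot: [-0.497, 0.868, -0.0, 0.0]
wrist_force: [0.1, 0.4, 0.2]
width: 0.0433
gripper_force: 25.0
```

Emit:
{"api": "jog_arm", "payload": {"steps": [{"gripper":0.35,"x":0,"y":0,"z":0.005,"roll":0},{"gripper":0.35,"x":0,"y":0,"z":0.005,"roll":0},{"gripper":0.35,"x":0,"y":0,"z":0.005,"roll":0}]}}

```text
time_s: 15.5
tool_pos: [0.5325, 0.212, 0.2288]
ee_rot: [-0.497, 0.868, -0.0, 0.0]
wrist_force: [-1.1, -0.3, 5.1]
width: 0.0436
gripper_force: 25.0
```

It dropped about 4.5 mm, with contact again at z = 0.2288. Now forward, following the thread down.

Emit:
{"api": "jog_arm", "payload": {"steps": [{"gripper":0.35,"x":0,"y":0.006,"z":0.003,"roll":1},{"gripper":0.35,"x":0,"y":0.006,"z":0.003,"roll":1}]}}

```text
time_s: 15.7
tool_pos: [0.5323, 0.2121, 0.2285]
ee_rot: [-0.434, 0.901, -0.0, 0.0]
wrist_force: [-0.9, 0.9, 3.3]
width: 0.0437
gripper_force: 25.0
```

Emit:
{"api": "jog_arm", "payload": {"steps": [{"gripper":0.35,"x":0,"y":0.006,"z":0.0065,"roll":1},{"gripper":0.35,"x":0,"y":0.006,"z":0.0065,"roll":1}]}}

```text
time_s: 15.9
tool_pos: [0.532, 0.2123, 0.2282]
ee_rot: [-0.372, 0.928, 0.0, 0.0]
wrist_force: [-0.7, -0.4, 3.9]
width: 0.0438
gripper_force: 25.0
```

Emit:
{"api": "jog_arm", "payload": {"steps": [{"gripper":0.35,"x":0,"y":0.006,"z":0.0065,"roll":1},{"gripper":0.35,"x":0,"y":0.006,"z":0.0065,"roll":1}]}}

```text
time_s: 16.1
tool_pos: [0.5317, 0.2125, 0.2278]
ee_rot: [-0.307, 0.952, 0.0, 0.0]
wrist_force: [-1.3, 0.5, 3.9]
width: 0.0439
gripper_force: 25.0
```

Emit:
{"api": "jog_arm", "payload": {"steps": [{"gripper":0.35,"x":0,"y":0.006,"z":0.006,"roll":1},{"gripper":0.35,"x":-0.002,"y":0.012,"z":0.0125,"roll":2},{"gripper":0.35,"x":-0.002,"y":0.012,"z":0.0125,"roll":2}]}}

```text
time_s: 16.4
tool_pos: [0.5315, 0.213, 0.2272]
ee_rot: [-0.172, 0.985, 0.0, 0.0]
wrist_force: [-0.6, 0.3, 3.5]
width: 0.0434
gripper_force: 25.0
```

Emit:
{"api": "jog_arm", "payload": {"steps": [{"gripper":0.35,"x":0,"y":0.006,"z":0.0065,"roll":1},{"gripper":0.35,"x":-0.002,"y":0.012,"z":0.013,"roll":2},{"gripper":0.35,"x":-0.002,"y":0.012,"z":0.013,"roll":2}]}}

```text
time_s: 16.7
tool_pos: [0.5314, 0.2137, 0.2265]
ee_rot: [-0.034, 0.999, 0.0, 0.0]
wrist_force: [-0.2, -1.1, 2.2]
width: 0.0436
gripper_force: 25.0
```

Emit:
{"api": "jog_arm", "payload": {"steps": [{"gripper":0.35,"x":0,"y":0.006,"z":0.0065,"roll":1},{"gripper":0.35,"x":-0.002,"y":0.012,"z":0.013,"roll":2},{"gripper":0.35,"x":-0.002,"y":0.012,"z":0.013,"roll":2}]}}

```text
time_s: 17.0
tool_pos: [0.5314, 0.2143, 0.2258]
ee_rot: [0.105, 0.995, 0.0, -0.0]
wrist_force: [0.8, 0.2, 2.9]
width: 0.0438
gripper_force: 25.0
```

Emit:
{"api": "jog_arm", "payload": {"steps": [{"gripper":0.35,"x":0,"y":0.006,"z":0.0065,"roll":1},{"gripper":0.35,"x":0,"y":0.006,"z":0.0065,"roll":1}]}}

```text
time_s: 17.2
tool_pos: [0.5315, 0.2145, 0.2255]
ee_rot: [0.174, 0.985, 0.0, 0.0]
wrist_force: [0.4, -0.6, 3.3]
width: 0.0437
gripper_force: 25.0
```

Emit:
{"api": "jog_arm", "payload": {"steps": [{"gripper":0.35,"x":0,"y":0.006,"z":0.006,"roll":1},{"gripper":0.35,"x":0,"y":0.006,"z":0.006,"roll":1}]}}

```text
time_s: 17.4
tool_pos: [0.5316, 0.2148, 0.2252]
ee_rot: [0.242, 0.97, 0.0, -0.0]
wrist_force: [0.9, -0.0, 2.2]
width: 0.0437
gripper_force: 25.0
```

Run:
```python
from h import *
s=r.read_state(); print(s["tool_pos"],np.degrees(s["joints"][5]),s["wrist_force"],s["moment"])
```

```text
[0.53160688 0.21480679 0.22519412] -45.95591848575923 [ 0.86206027 -0.04468152  2.20331409] [ 0.01072537 -0.20219086 -0.06226052]
```

Emit:
{"api": "jog_arm", "payload": {"steps": [{"gripper":0.35,"x":0,"y":0.006,"z":0.006,"roll":1},{"gripper":0.35,"x":0,"y":0.006,"z":0.006,"roll":1}]}}

```text
time_s: 17.6
tool_pos: [0.5318, 0.2151, 0.225]
ee_rot: [0.309, 0.951, 0.0, 0.0]
wrist_force: [0.3, -0.3, 2.7]
width: 0.0434
gripper_force: 25.0
```

Run:
```python
from h import *
s=r.read_state(); print(s["tool_pos"],np.degrees(s["joints"][5]),s["wrist_force"],s["moment"])
```

```text
[0.53182999 0.21506805 0.22497057] -37.924979166141384 [ 0.31459432 -0.32041251  2.6856803 ] [ 0.1186465  -0.26758264 -0.04020472]
```

Emit:
{"api": "jog_arm", "payload": {"steps": [{"gripper":0.35,"x":0,"y":0.006,"z":0.004,"roll":1},{"gripper":0.35,"x":0,"y":0.006,"z":0.004,"roll":1}]}}

```text
time_s: 17.8
tool_pos: [0.5321, 0.2154, 0.2249]
ee_rot: [0.375, 0.927, 0.0, 0.0]
wrist_force: [0.1, 0.1, 4.9]
width: 0.0435
gripper_force: 25.0
```

Run:
```python
from h import *
s=r.read_state(); print(s["tool_pos"],np.degrees(s["joints"][5]),s["wrist_force"],s["moment"])
```

```text
[0.53212682 0.21535341 0.22493384] -29.895757620833145 [0.07184285 0.14877933 4.858879  ] [ 0.1278331  -0.23849614 -0.09576857]
```

Height is steady at 0.2249, so the shoulder has met the rim. Now I turn on without pressing and watch the torque.

Emit:
{"api": "jog_arm", "payload": {"steps": [{"gripper":0.35,"x":0,"y":0.006,"z":0,"roll":1},{"gripper":0.35,"x":0,"y":0.006,"z":0,"roll":1}]}}

```text
time_s: 18.0
tool_pos: [0.5324, 0.2156, 0.2249]
ee_rot: [0.439, 0.899, 0.0, 0.0]
wrist_force: [0.4, -0.4, 4.6]
width: 0.0438
gripper_force: 25.0
```

```bash
cat > m.py <<'E'
from h import *
s=r.read_state(); q=s["ee_rot"]; print(s["time_s"],s["tool_pos"].round(5) if hasattr(s["tool_pos"],'round') else s["tool_pos"],np.degrees(s["joints"][5]),np.round(s["wrist_force"],1),np.round(s["moment"],3),s["joint_efforts"][5])
E
python3 m.py
```

```text
18.0 [0.53237 0.21557 0.22494] -21.8794382327079 [ 0.4 -0.4  4.6] [ 0.076 -0.174 -0.024] 3.787367194890976
```

Emit:
{"api": "jog_arm", "payload": {"steps": [{"gripper":0.35,"x":0,"y":0.006,"z":-0.001,"roll":1},{"gripper":0.35,"x":0,"y":0.006,"z":-0.001,"roll":1}]}}

```text
time_s: 18.2
tool_pos: [0.5325, 0.2157, 0.2249]
ee_rot: [0.5, 0.866, 0.0, 0.0]
wrist_force: [-0.7, 1.0, 5.1]
width: 0.0435
gripper_force: 25.0
```

```bash
python3 m.py
```

```text
18.2 [0.53251 0.21572 0.22491] -13.869305558399383 [-0.7  1.   5.1] [ 0.16 -0.25 -0.09] 3.677947372198105
```

Emit:
{"api": "jog_arm", "payload": {"steps": [{"gripper":0.35,"x":0,"y":0.006,"z":-0.001,"roll":1},{"gripper":0.35,"x":0,"y":0.006,"z":-0.001,"roll":1}]}}

```text
time_s: 18.4
tool_pos: [0.5326, 0.2157, 0.2249]
ee_rot: [0.559, 0.829, -0.0, 0.0]
wrist_force: [-1.5, -1.3, 4.1]
width: 0.0437
gripper_force: 25.0
```

```bash
python3 m.py
```

```text
18.4 [0.53258 0.21573 0.2249 ] -5.867272789447961 [-1.5 -1.3  4.1] [-0.093 -0.013 -0.509] 3.1464285403490067
```

Emit:
{"api": "jog_arm", "payload": {"steps": [{"gripper":0.35,"x":0,"y":0.003,"z":0,"roll":0.5},{"gripper":0.35,"x":0,"y":0.003,"z":0,"roll":0.5}]}}

```text
time_s: 18.6
tool_pos: [0.5327, 0.2155, 0.2248]
ee_rot: [0.587, 0.81, -0.0, 0.0]
wrist_force: [-0.9, -2.6, 5.4]
width: 0.0434
gripper_force: 25.0
```

```bash
python3 m.py
```

```text
18.6 [0.53268 0.21554 0.22483] -2.0195791059936714 [-0.9 -2.6  5.4] [-0.493 -0.01   0.245] 1.9202236086130142
```

Emit:
{"api": "jog_arm", "payload": {"steps": [{"gripper":0.35,"x":0,"y":0,"z":0,"roll":0},{"gripper":0.35,"x":0,"y":0,"z":0,"roll":0}]}}

```text
time_s: 18.8
tool_pos: [0.5327, 0.2156, 0.2248]
ee_rot: [0.586, 0.81, -0.0, 0.0]
wrist_force: [-0.2, -3.0, 5.4]
width: 0.0434
gripper_force: 25.0
```

Run:
```python
from h import *
w=eyes.capture("wrist")[:,:,::-1]; a=eyes.capture("scene")[:,:,::-1]
u0=proj("scene",(.534,.214,.22)).astype(int)
cv2.imwrite("pics/c6.png",np.hstack([cv2.resize(a[u0[1]-50:u0[1]+25,u0[0]-37:u0[0]+38],(600,600),interpolation=cv2.INTER_CUBIC)[:,100:500],cv2.resize(w[220:320,290:357],(400,600),interpolation=cv2.INTER_CUBIC)]))
exec(open("m.py").read())
```

```text
18.9 [0.53271 0.21555 0.22484] -2.148646366508253 [-1.1 -2.9  5.5] [-0.495 -0.002  0.131] 0.09838733822107315
```

View pics/c6.png

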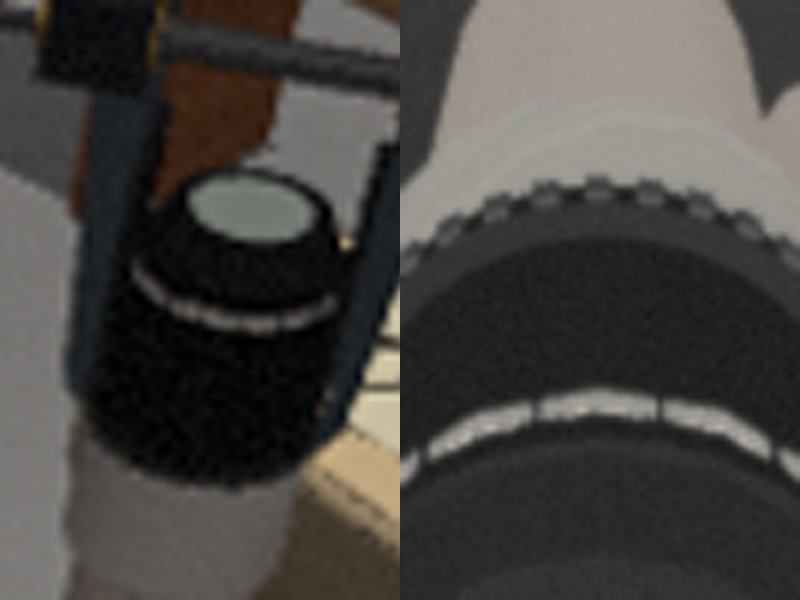

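The shoulder looks flush on the rim. Next is a small forward nudge with a softer grip: if the marks shift in the hand, the eyepiece isn't following, so it's tight.

```bash
cat > k.py <<'E'
from h import *
import sys
w=eyes.capture("wrist"); np.save(sys.argv[1],w)
exec(open("m.py").read())
def marks(w):
    p=[]
    for c in range(296,352):
        p.append(w[276:300,c].mean(1).max())
    return np.array(p)
b=marks(w); print(b.astype(int))
E
python3 k.py a1.npy; cp a1.npy a0.npy
```

```text
18.95 [0.53272 0.21553 0.22485] -2.1494143233650482 [-0.  -3.   4.9] [-0.496  0.008  0.151] 0.09858911158517003
[145 144 165 149 166 170 147 149 171 168 148 147 148 151 146 140  84 104
 139 148 144 147 149 161 172 151 148 151 155 154 157 159 150 146 149 145
 139  76 117 144 149 148 153 154 150 150 154 168 157 152 150 169 156 156
 148 130]
```

Emit:
{"api": "jog_arm", "payload": {"steps": [{"gripper":0.35,"x":0,"y":0.0,"z":-0.002,"roll":0.25},{"gripper":0.35,"x":0,"y":0.0,"z":-0.002,"roll":0.5},{"gripper":0.35,"x":0,"y":0.0,"z":-0.002,"roll":0.5}], "force": 15}}

```text
time_s: 19.25
tool_pos: [0.5327, 0.2158, 0.2248]
ee_rot: [0.615, 0.789, -0.0, -0.0]
wrist_force: [-0.5, -0.5, 1.9]
width: 0.0438
gripper_force: 15.0
```

```bash
python3 k.py a2.npy
```

```text
19.3 [0.53269 0.2158  0.22482] 2.0383885301008324 [-1.1 -0.8  2.2] [-0.171 -0.067  0.441] 0.6771013140678406
[149 151 163 149 156 165 152 151 163 145 147 143 114  84 140 152 148 146
 148 158 168 147 150 158 150 152 149 154 155 153 150 146 139  86  97 144
 147 149 151 150 167 158 158 155 152 183 171 167 153 150 148 144 101  57
  90 138]
```

The marks moved the full 4° in the hand at 0.44 N m: the eyepiece is drawn tight. Letting go.

Emit:
{"api": "jog_arm", "payload": {"steps": [{"gripper":0.6,"x":0,"y":0,"z":0,"roll":0},{"gripper":0.9,"x":0,"y":0,"z":0,"roll":0},{"gripper":0.9,"x":0,"y":0,"z":0,"roll":0},{"gripper":0.9,"x":0,"y":0,"z":0,"roll":0},{"gripper":0.9,"x":0,"y":0,"z":0,"roll":0},{"gripper":0.9,"x":0,"y":0,"z":0,"roll":0},{"gripper":0.9,"x":0,"y":0,"z":0,"roll":0},{"gripper":0.9,"x":0,"y":0,"z":0,"roll":0},{"gripper":0.9,"x":0,"y":0,"z":0,"roll":0},{"gripper":0.9,"x":0,"y":0,"z":0,"roll":0}]}}

```text
time_s: 20.3
tool_pos: [0.5327, 0.2159, 0.2249]
ee_rot: [0.618, 0.786, -0.0, -0.0]
wrist_force: [-1.1, 0.5, -0.6]
width: 0.0823
gripper_force: 0.0
```

Emit:
{"api": "jog_arm", "payload": {"steps": [{"gripper":0.9,"x":0,"y":0,"z":-0.1,"roll":0},{"gripper":0.9,"x":0,"y":0,"z":-0.4,"roll":0},{"gripper":0.9,"x":0,"y":0,"z":-0.9,"roll":0},{"gripper":0.9,"x":0,"y":0,"z":-1.4,"roll":0},{"gripper":0.9,"x":0,"y":0,"z":-2.0,"roll":0},{"gripper":0.9,"x":0,"y":0,"z":-2.4,"roll":0},{"gripper":0.9,"x":-0.5,"y":0,"z":-2.4,"roll":0},{"gripper":0.9,"x":-1,"y":0,"z":-2.4,"roll":0},{"gripper":0.9,"x":-1.2,"y":0,"z":-2.4,"roll":0},{"gripper":0.9,"x":-1.2,"y":0,"z":-2.4,"roll":0}]}}

```text
time_s: 21.3
tool_pos: [0.5471, 0.1567, 0.3451]
ee_rot: [0.619, 0.785, 0.0, 0.0]
wrist_force: [0.8, -0.2, -0.1]
width: 0.0824
gripper_force: 0.0
```

Run:
```python
from h import *
w=eyes.capture("wrist")[:,:,::-1]; a=eyes.capture("scene")[:,:,::-1]
u0=proj("scene",(.534,.214,.22)).astype(int)
cv2.imwrite("pics/c7.png",np.hstack([cv2.resize(a[u0[1]-50:u0[1]+50,u0[0]-33:u0[0]+34],(400,600),interpolation=cv2.INTER_CUBIC),cv2.resize(w[0:300,220:420],(400,600),interpolation=cv2.INTER_CUBIC)]))
exec(open("m.py").read())
```

```text
21.4 [0.54673 0.15805 0.34497] -3.4856331195043597 [ 0.   0.6 -0.4] [ 0.024 -0.061  0.023] -0.10482816025614738
```

View pics/c7.png

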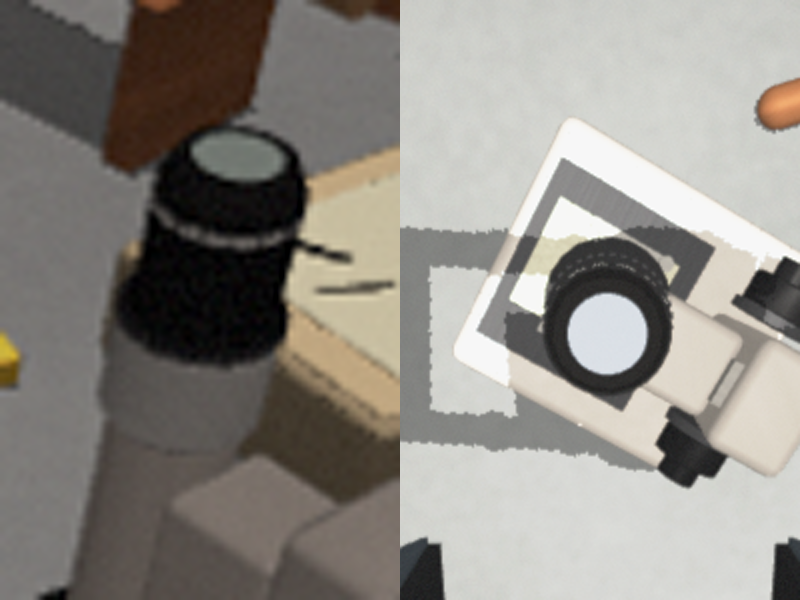

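The eyepiece stands upright with its shoulder flush on the rim (ring edge at about (205,355) in the left crop), and the gripper is clear. Handing the job in.

```bash
python3 -c "
from h import *
print(order.close_job())"
```

```text
the job is handed in; nothing more can be done
None
```

The wide eyepiece is on the microscope tube with its shoulder flush on the rim: I turned it back 128° until it dropped a step, then forward to finger-tight (about 0.4 N m), let go, and handed the job in at about 21 s, with no verdict returned.

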